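# Shut a jar transit case and draw its door tight with the cam lock

## Task

Get the wooden jar case ready for carrying: first push the tray of jars fully home, then press down the red pad of the sprung hook so that it lets go of the open door, and swing the door shut against its seal. Then turn the red cam lever clockwise, all the way to its stop, so that the cam's slot catches the headed stud on the door and draws the door tight. Keep the jars standing and leave everything else on the bench where it is.

Things in the scene. Friction and masses are not known exactly. Their poses are not given: they have to be found in the camera images.
- case: Fixed pine transit case, 184 mm wide, 170 deep, roof top 144 mm above the bench. Origin: centre of the walls' footprint, on the bench. x: from the doorway (plane x = -85) to the back wall; y: to the door's free side (hinges on the -y side); z up. Floor 16 mm thick, running on as a sill to x = -205. Roof 24 mm thick. Cam and stud stand up to 174 mm above the bench.
- door (a joint): Door angle, rad: 0 = shut tight, about 1.65 = held open by the hook; opens anticlockwise seen from above. Sprung, stiff hinge: freed by the hook, it swings shut part of the way by itself in about 1 s, stops somewhere between 0.6 and 1.4 and waits to be pushed (about 1 N). Near 0.035 it meets a rubber seal. Below 0.055 the cam can catch its stud.
- cam (a joint): Angle of cam and lever, rad: 0 = open (starts at 0 to 0.12), grows clockwise seen from above, stop at 1.72. In the case's frame the lever points at angle -0.09 - value from x towards y. Its slot catches the stud from 0.45, draws it in until 1.3, then holds it to the stop. It stays where left, turns with 0.3 N m or less; turned too early it keeps the door from shutting.
- hook (a joint): Sprung hook that holds the door open by a wire bail on its outer face: 0 = up (holding), 0.26 = fully down; springs back up. It lets go at about 0.17: pad pressed 6 to 7 mm down, about 5 N; the pad's full stroke is 9 mm, 7 N.
- tray: Loose plywood tray, 150 mm long, 146 wide, 0.8 kg with its four jars, sliding on the case's floor between the walls (3 mm play each side). Origin: centre of its underside; axes as the case's. Starts 45 to 95 mm short of home. Fully home, against the back, its origin is at x = -11.5 mm in the case's frame and its front board stands 1.5 mm proud of the roof's edge.
- tray_front (a point): Middle of the top edge of the outer face of the tray's front board (146 mm wide, 12 thick, top 117 mm above the bench, reaching down to the tray's floor).
- hook_pad (a point): Centre of the top of the hook's red press pad, 24 x 24 mm, 132 mm above the bench, 49 mm out from the outer face of the held-open door. The wire bail beside it, on the door's side, is 11 mm lower.
- door_hinge (a point): Point on the door's upright hinge axis at the height of the door's top, 146 mm above the bench; x = -107, y = -96 mm in the case's frame. The door's outer face runs through this axis.
- door_push (a point): On the door's outer face, 150 mm from the hinge axis, 125 mm above the bench: a good place to push. Pine panel 18 mm thick, 178 mm wide, from 19 to 146 mm above the bench. Pressing it flat on the seal takes about 10 N here; let go, it comes back to about 0.035 rad. Its x axis points into the door (to the inner side), y away from the hinge.
- stud (a point): Top of the headed steel stud on the door's top edge, 151 mm from the hinge axis: neck 8 mm, head 16 mm wide, 5 mm high, its top 169 mm above the bench.
- cam_axis (a point): Top of the cam's upright pivot, 174 mm above the bench; x = -76, y = 55 mm in the case's frame. Hub 22 mm wide; the brass hooked cam plate reaches 45 mm from the axis, 150 to 160 mm above the bench.
- lever_end (a point): On the top of the red cam lever, 66 mm from the cam's axis. The lever is a bar 12 mm wide, reaching 83 mm from the axis, from 160 to 174 mm above the bench: its underside is 16 mm clear of the roof.
- jar1: Loose filled jar standing on its lid in the tray, 58 mm wide, 76 mm high, 0.14 kg. Origin: centre of its underside.
- jar2: Loose filled jar standing on its lid in the tray, 58 mm wide, 76 mm high, 0.14 kg. Origin: centre of its underside.
- jar3: Loose filled jar standing on its lid in the tray, 58 mm wide, 76 mm high, 0.14 kg. Origin: centre of its underside.
- jar4: Loose filled jar standing on its lid in the tray, 58 mm wide, 76 mm high, 0.14 kg. Origin: centre of its underside.
- jar5: Bystander: a jar like those in the tray, on the bench to the right. Origin: centre of its underside.
- jar6: Bystander: a jar like those in the tray, on the bench to the right. Origin: centre of its underside.
- screwdriver: Bystander: screwdriver lying on the bench. Origin: centre of its underside.
- mallet: Bystander: hammer lying on the bench. Origin: centre of its underside.
- brush: Bystander: brush lying on the bench. Origin: centre of its underside.
- flask: Bystander: amber bottle, 68 mm wide, 190 mm high. Origin: centre of its underside.
- tape: Bystander: cardboard ring (empty tape core), 90 mm wide, 25 mm high. Origin: centre of its underside.
Not all that is in view belongs to the job. What is shaped like the tray but green or pink is not meant. What is shaped like the jar1 but blue is not meant.

How it is judged:
On the way, in this order (a step that is already met when the one before it is completed fails the run):
1. the tray is fully home in the case (within 6 mm) (x of tray in the frame of case above -0.0175 m), for 0.2 s.
2. the hook has let go of the door and the door has swung off it (value of joint door below 1.4 rad), for 0.1 s.
3. the door is shut against its seal (below 0.05 rad) (value of joint door below 0.05 rad), for 0.1 s.
At the end, for the whole second after the job is handed in: Cam turned to its stop (above 1.5 of 1.72 rad), door drawn tight by it (below 0.01 rad, 1.5 mm at the stud), tray home within 6 mm, the four jars upright in it (within 0.2 rad) (value of joint cam above 1.5 rad and value of joint door below 0.01 rad and x of tray in the frame of case above -0.0175 m and angle between each of jar1, jar2, jar3, jar4's own z axis and vertical below 0.2 rad); the robot touches nothing.
It fails at once if a jar in the tray tips over (angle between any of jar1, jar2, jar3, jar4's own z axis and vertical above 0.5 rad).
It fails at once if something else on the bench is moved by more than 30 mm (distance of any of jar5, jar6, screwdriver, mallet, brush, flask, tape from where it was at the start of the episode above 0.03 m).
It also fails if it takes over 58 s, if anything falls off the work surface, if the arm or the gripper's body presses on something with over 40 N, if the wrist force passes 120 N, or if a joint passes its speed limit or range.

## Robot

A 6-joint arm with a two-finger parallel gripper is mounted at the origin on the work surface. World frame = base frame: x ahead of the robot, y to its left, z up, the work surface at z = 0. Lengths are in m, angles in rad, forces in N, time in s.
With the tool pointing down it reaches from about 0.3 to 0.875 m from the base axis. Payload 6.4 kg.
Tool frame: the origin (TCP) lies midway between the tips of the shut fingers; the grasp point (between the pads) lies 19 mm behind it (grasp_offset is the distance from the TCP to the grasp point, in m); z points along the fingers, y is the line along which they close (so a half turn about z gives the same grasp; the last joint's range is limited). The gripper opens to 85 mm and grips with 20 to 120 N. Pads are 22 mm wide; open, the fingers measure 114 mm over their backs; the gripper's body (76 mm by 85 mm) begins 54 mm behind the grasp point. The pads swing forward as they close: fully open they stand 13 mm farther back than shut.
Start: joints at [-1.314, 0.181, 1.607, -0, 1.354, -0.206], TCP at [0.257, -0.515, 0.231] pointing down, gripper open.
Joint ranges: [-2.99, 2.99], [-0.89, 2.07], [0.3, 2.58], [-1.14, 4.28], [0, 2.63], [-3.12, 3.12]. Speed limits (rad/s): [2.57, 2.57, 3.01, 3.14, 3.14, 3.14].

## Interface

Orientations are given as a unit quaternion [w, x, y, z].
In Python, from bench import * gives the robot as it stands. The module is installed in compiled form; this text tells all that it offers.
- The arm moves only by the tool servo_tool, never from a script. Its argument "commands" is text: rows parted by semicolons, each of 7 numbers parted by spaces: the turn, a rotation vector about the tool's x, y, z in rad, then the shift along the tool's x, y, z in mm, then the opening, from 0 (shut) to 1 (fully open). In form: wx wy wz dx dy dz claw; .... A call has 1 to 5 rows; each row shifts and turns the commanded pose from where the row before left it, along the tool's axes as they then stand; what a row does not reach is not made up. A row lasts 1/8 s, in which the tool goes at most 62.5 mm and 10.7 degrees, less where a joint would pass 70% of its speed; a pose out of reach is approached as far as the arm can. A call with a gripper value outside its range is refused whole. The fingers move at their own pace and stop on an object; the grip force is fixed at half the most. Time passes only in rows, so rows that do not move let the fingers close. It gives the time, the measured TCP pose, the force, the opening and the grip force at its end, in the units of the state.
- get_obs(): the state, without advancing time (a new reading comes with each control period).
- camera(name): name is "scene" or "side" or "wrist"; returns the picture (384x512x3 uint8, blue, green, red); there is no depth.
- calibration(name): a dict with "fx", "fy", "cx", "cy" (pixels), "R" (3x3) and "t" (3): a world point X has camera coordinates R X + t. Camera axes: x right, y down, z forward; pixel columns grow to the right and rows downward; lengths in m; the calibration is good to about 2 mm. The wrist camera is an equidistant fisheye: a pixel r from the principal point sees the ray r / f radians off the axis. A picture is of the moment at which its call begins: read the wrist's pose just before it. calibration takes no time and is no camera call; for the wrist camera it gives the pose at the moment of the call.
- hand_in(): hands the job in; it is judged then, once.
The state is a dict: "time_s": time; "q": joint angles; "dq": joint speeds; "joint_efforts": joint torques, N m; "eef_pos": TCP position; "eef_rot": TCP orientation; "wrist_force": force on the tool from outside, world axes, zero at the start; "torque": the same for the moment, N m; "opening": opening from 0.0 (shut) to 1.0 (fully open); "grasp_force": force on a finger pad.
Only numpy, scipy, OpenCV 4.12 (cv2) and the standard library are available. Lean on these libraries where they do the work, as an engineer would, in place of code of your own. Each camera call takes 0.05 s, during which the arm holds its last target. There are 200 camera calls.

## Working session

There is one attempt and no reset: what is moved stays moved. The work goes in short steps, Python scripts to look and compute and a tool call to move; the robot and the scene stay as the last step left them, time stands still between calls to the robot, and variables do not carry over. Pictures are saved under pics/ and viewed, at most 10 in all, crops included, and the job is handed in when it is done.

Besides the shell and the picture viewer there is one more tool, called after "Call:" by a JSON object that holds its "method" and its "body". servo_tool: Moves the arm, as the interface text tells. Its arguments: {"type":"object","properties":{"commands":{"type":"string"}},"required":["commands"]}

```bash
mkdir -p pics
python3 - <<'E'
from bench import *
import cv2,numpy as np
for n in ("scene","side"):
    cv2.imwrite(f"pics/{n}0.png",camera(n)); c=calibration(n); print(n,{k:np.round(v,4).tolist() for k,v in c.items()})
o=get_obs(); print(o['time_s'],o['eef_pos'],o['eef_rot'],o['q'],o['wrist_force'],o['opening'])
E
```

```text
scene {'fx': 480.2707, 'fy': 480.2707, 'cx': 253.5555, 'cy': 189.077, 'R': [[0.0093, 0.9999, 0.0045], [0.8239, -0.0051, -0.5667], [-0.5666, 0.0089, -0.8239]], 't': [-0.0073, -0.3848, 1.8474]}
side {'fx': 463.0563, 'fy': 463.0563, 'cx': 248.8216, 'cy': 193.2245, 'R': [[0.9798, -0.1998, 0.0024], [-0.1173, -0.5852, -0.8024], [0.1618, 0.7859, -0.5968]], 't': [-0.5254, 0.1881, 1.5275]}
0.1 [ 0.25659613 -0.51403461  0.23049663] [-7.71784227e-04  9.73349773e-01  2.29324276e-01 -2.70882715e-05] [-1.31430102e+00  1.81459213e-01  1.60787046e+00 -1.57715356e-05
  1.35380742e+00 -2.06268229e-01] [-0.15143689  0.04293121 -1.01559453] 0.9992400384357891
```

View pics/scene0.png

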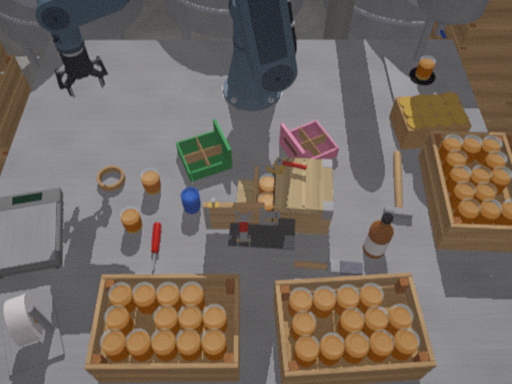

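View pics/side0.png

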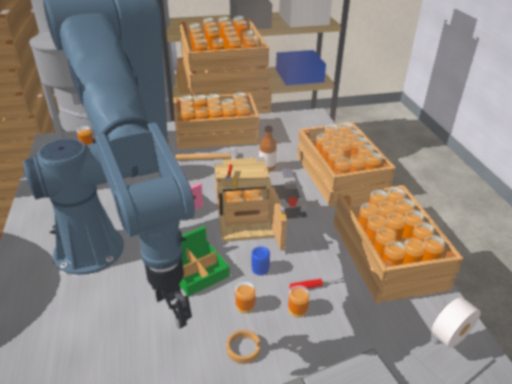

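The scene view shows the case with its roof at about (312,197) and its doorway facing left. The open door is at (230,213), a red pad at (243,227) and the red lever at (293,165). The lookalikes are the green tray (204,153), the pink tray (308,142) and the blue jar (191,201), none of them meant. Next I'll take a close crop of both views.

Run:
```python
import cv2,numpy as np
a=cv2.imread("pics/scene0.png")[140:260,195:345]; b=cv2.imread("pics/side0.png")[150:255,200:300]
a=cv2.resize(a,None,fx=5,fy=5,interpolation=cv2.INTER_CUBIC);b=cv2.resize(b,None,fx=5.5,fy=5.5,interpolation=cv2.INTER_CUBIC)
cv2.imwrite("pics/c1.png",a);cv2.imwrite("pics/c2.png",b);print(a.shape,b.shape)
```

```text
(600, 750, 3) (578, 550, 3)
```

View pics/c1.png

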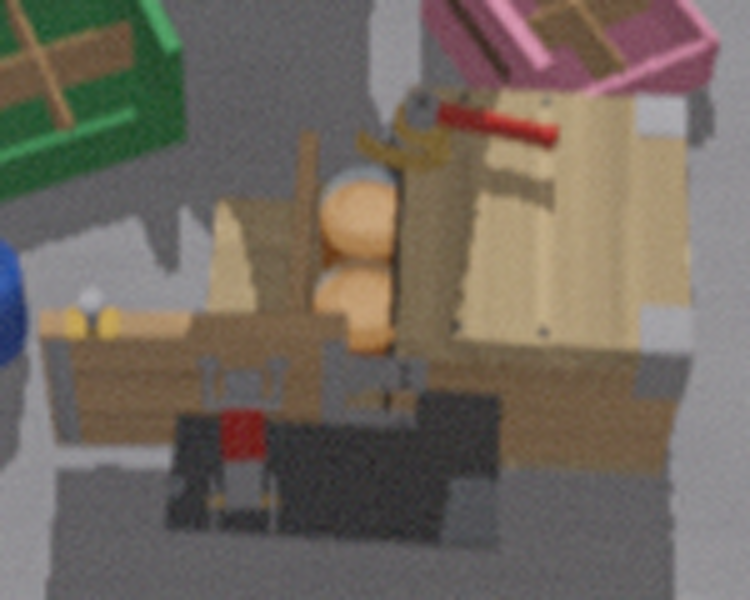

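View pics/c2.png

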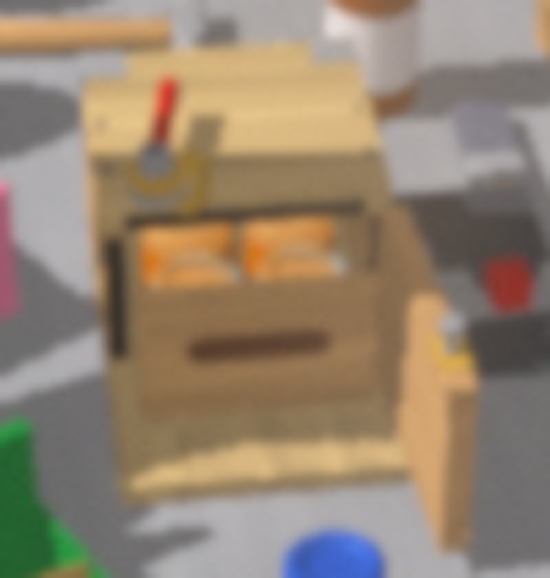

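```bash
cat > h.py <<'E'
import numpy as np
from scipy.optimize import least_squares
def proj(c,X):
    p=np.array(c['R'])@X+np.array(c['t']); return np.array([c['fx']*p[0]/p[2]+c['cx'],c['fy']*p[1]/p[2]+c['cy']])
def rz(a): return np.array([[np.cos(a),-np.sin(a),0],[np.sin(a),np.cos(a),0],[0,0,1]])
def case2w(P,p): return np.array([p[0],p[1],0])+rz(p[2])@np.array(P,float)
H=np.array([-.107,-.096,0])
def door(r,n,z,th): # r along from hinge, n outward from outer face
    # shut: along +y, outward -x; opens anticlockwise (+th)
    return H+rz(th)@np.array([-n,r,0])+np.array([0,0,z])
E
python3 - <<'E'
from h import *
from bench import calibration
S,D=calibration("scene"),calibration("side")
s=lambda u,v:np.array([u/5+195,v/5+140]); d=lambda u,v:np.array([u/5.5+200,v/5.5+150])
def feats(p):
    cam,th,tr=p[3:6]
    lev=lambda r:[-.076+r*np.cos(-.09-cam),.055+r*np.sin(-.09-cam),.174]
    ax=[-.076,.055,.174]; st=door(.151,-.009,.169,th); pad=door(p[6],.049,.132,th); tf=[tr-.075,0,.117]
    return [(S,s(424,103),ax),(S,s(690,95),[.085,.092,.144]),(S,s(690,355),[.085,-.092,.144]),(S,s(556,135),lev(.083)),(S,s(90,298),st),
      (S,s(243,430),pad),(D,d(157,152),ax),(D,d(452,318),st),(D,d(508,265),pad),(D,d(255,288),tf),(D,d(168,85),lev(.083)),(D,d(382,153),[-.085,-.092,.144]),(D,d(90,155),[-.085,.092,.144]),(S,s(308,135),[tr-.069,.073,.117])]
f=lambda p:np.concatenate([proj(c,case2w(P,p))-m for c,m,P in feats(p)])
r=least_squares(f,[.68,.1,1.57,.05,1.65,-.08,.08],x_scale=[.1,.1,.1,.1,.1,.1,.1],loss='soft_l1')
print(r.x.round(4)); print(f(r.x).reshape(-1,2).round(1).tolist())
p=r.x; print([(case2w(P,p)).round(4).tolist() for c,m,P in feats(p)])
E
```

```text
[ 0.5423  0.1518  1.4896  0.1348  1.645  -0.0763  0.0639]
[[0.1, -0.8], [-0.6, 0.5], [0.7, -0.7], [0.8, -0.6], [0.1, 0.2], [0.3, -1.8], [-0.3, -0.7], [0.3, 0.3], [-0.0, 0.6], [0.7, 0.3], [1.0, -1.9], [1.9, 4.9], [1.5, 8.2], [0.3, -1.8]]
[[0.4813, 0.0805, 0.174], [0.4575, 0.244, 0.144], [0.6409, 0.2291, 0.144], [0.5063, 0.1597, 0.174], [0.6192, -0.1136, 0.169], [0.6778, -0.0269, 0.132], [0.4813, 0.0805, 0.174], [0.6192, -0.1136, 0.169], [0.6778, -0.0269, 0.132], [0.53, 0.001, 0.117], [0.5063, 0.1597, 0.174], [0.6271, 0.0596, 0.144], [0.4437, 0.0745, 0.144], [0.4577, 0.0129, 0.117]]
```

Call:
{"method": "servo_tool", "body": {"commands": "0 0 0.18 0 0 0 0; 0 0 0.18 0 0 0 0; 0 0 0.18 0 0 0 0; 0.17 0 0 0 0 0 0; 0.17 0 0 0 0 0 0"}}

```text
time_s: 0.72
eef_pos: [0.257, -0.5142, 0.2322]
eef_rot: [-0.171, 0.985, -0.038, 0.007]
wrist_force: [0.2, -0.4, 0.1]
opening: 0.0
grasp_force: 0.0
```

```bash
cat >> h.py <<'E'
from scipy.spatial.transform import Rotation as Ro
P0=np.array([.5423,.1518,1.4896])
def to_case(X): return rz(-P0[2])@(np.asarray(X)-[P0[0],P0[1],0])
def st(targets=()):
    from bench import get_obs
    o=get_obs(); q=o['eef_rot']; R=Ro.from_quat([q[1],q[2],q[3],q[0]]).as_matrix(); x=np.array(o['eef_pos'])
    print('t',round(o['time_s'],2),'pos',x.round(4),'case',(to_case(x)*1e3).round(1),'F_case',(rz(-P0[2])@o['wrist_force']).round(1),'q',np.round(o['q'],2))
    print('axes in case x,y,z:',(rz(-P0[2])@R).T.round(3).tolist())
    for T in targets: # case frame mm; shifts in tool axes successive
        T=case2w(np.array(T)/1e3,P0); print('  shift',(R.T@(T-x)*1e3).round(1)); x=T
E
python3 -c "
from h import *
st([(-230,0,231),(-195,0,90)])"
```

```text
t 0.72 pos [ 0.257  -0.5142  0.2322] case [-686.9  230.3  232.2] F_case [-0.4 -0.2  0.1] q [-1.37  0.4   1.37  0.09  1.7   0.28]
axes in case x,y,z: [[0.005, -1.0, 0.001], [-0.941, -0.005, -0.337], [0.337, 0.001, -0.941]]
  shift [ 232.5 -428.6  155.1]
  shift [1.000e-01 1.460e+01 1.445e+02]
```

Call:
{"method": "servo_tool", "body": {"commands": "0.17 0 0 0 0 0 0; 0 0 0 28 -48 27 0; 0 0 0 28 -48 27 0; 0 0 0 28 -48 27 0; 0 0 0 28 -48 27 0"}}

```text
time_s: 1.35
eef_pos: [0.3861, -0.3016, 0.2302]
eef_rot: [-0.252, 0.967, -0.038, 0.01]
wrist_force: [0.5, -0.4, 0.4]
opening: 0.002
grasp_force: 0.0
```

```bash
python3 -c "
from h import *
st([(-230,0,231),(-195,0,90)])"
```

```text
t 1.35 pos [ 0.3861 -0.3016  0.2302] case [-464.6  118.9  230.2] F_case [-0.3 -0.6  0.4] q [-1.09  0.25  1.61  0.27  1.72  0.54]
axes in case x,y,z: [[0.004, -1.0, -0.0], [-0.872, -0.003, -0.489], [0.489, 0.002, -0.872]]
  shift [ 119.7 -204.7  113.8]
  shift [  0.2  38.4 140.1]
```

Call:
{"method": "servo_tool", "body": {"commands": "0 0 0 24 -41 23 0; 0 0 0 24 -41 23 0; 0 0 0 24 -41 23 0; 0 0 0 24 -41 23 0; 0 0 0 24 -41 23 0"}}

```text
time_s: 1.98
eef_pos: [0.5237, -0.0768, 0.2302]
eef_rot: [-0.252, 0.967, -0.037, 0.01]
wrist_force: [0.6, -0.3, -0.7]
opening: -0.002
grasp_force: 0.0
```

Call:
{"method": "servo_tool", "body": {"commands": "0 0 0 0 13 46 0; 0 0 0 0 13 46 0; 0 0 0 0 13 46 0; 0 0 0 0 0 0 0"}}

```text
time_s: 2.48
eef_pos: [0.5227, -0.0428, 0.0879]
eef_rot: [-0.254, 0.966, -0.038, 0.006]
wrist_force: [0.2, 0.1, 0.5]
opening: 0.001
grasp_force: 0.0
```

Run:
```python
from h import *
from bench import *
import cv2
st([(-172,0,90),(-99,0,90)])
a=camera("scene")[130:260,195:345]; w=camera("wrist")
a=cv2.resize(a,(461,400),interpolation=cv2.INTER_CUBIC)
cv2.imwrite("pics/p1.png",np.hstack([a,cv2.resize(w,(533,400))])[:,:]); 
i=cv2.imread("pics/p1.png"); cv2.imwrite("pics/p1.png",cv2.resize(i,(800,322)))
```

```text
t 2.48 pos [ 0.5227 -0.0428  0.0879] case [-195.6    3.7   87.9] F_case [ 0.1 -0.2  0.5] q [-0.59  0.37  1.79  0.46  1.29  0.86]
axes in case x,y,z: [[0.005, -1.0, -0.008], [-0.871, -0.001, -0.492], [0.492, 0.009, -0.871]]
  shift [  3.8 -21.6   9.7]
  shift [  0.4 -63.6  35.9]
```

View pics/p1.png

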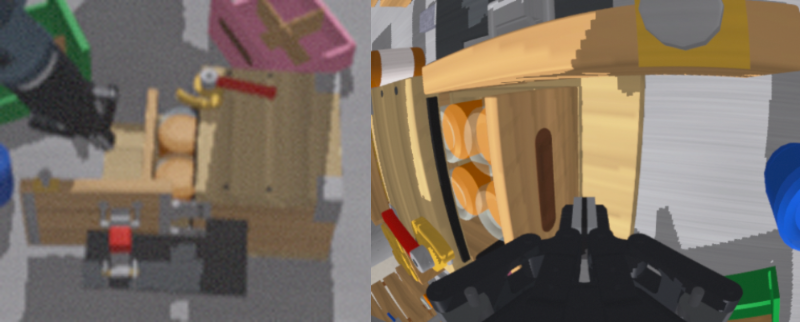

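The gripper stands in front of the tray's front board and the handle slot is clear of the contact height. Pushing now.

Call:
{"method": "servo_tool", "body": {"commands": "0 0 0 4 -18 10 0; 0 0 0 0 -7 4 0; 0 0 0 0 -7 4 0; 0 0 0 0 -7 4 0; 0 0 0 0 -7 4 0"}}

```text
time_s: 3.2
eef_pos: [0.5352, 0.0056, 0.0918]
eef_rot: [-0.25, 0.967, -0.037, 0.011]
wrist_force: [0.0, -8.5, 4.0]
opening: -0.003
grasp_force: 3.9
```

Call:
{"method": "servo_tool", "body": {"commands": "0 0 0 0 -7 4 0; 0 0 0 0 -7 4 0; 0 0 0 0 -7 4 0; 0 0 0 0 -3.5 2 0; 0 0 0 0 -3.5 2 0"}}

```text
time_s: 3.82
eef_pos: [0.538, 0.0374, 0.0917]
eef_rot: [-0.25, 0.967, -0.037, 0.012]
wrist_force: [-0.1, -8.5, 4.5]
opening: 0.002
grasp_force: 4.4
```

```bash
python3 -c "
from h import *
st([(-99,0,90)])"
```

```text
t 3.83 pos [0.538  0.0374 0.0917] case [-114.4   -5.    91.7] F_case [-8.5 -0.6  4.5] q [-0.44  0.33  1.82  0.51  1.22  0.97]
axes in case x,y,z: [[0.003, -1.0, 0.004], [-0.875, -0.005, -0.485], [0.485, -0.002, -0.875]]
  shift [ -5.  -12.6   8.9]
```

Call:
{"method": "servo_tool", "body": {"commands": "0 0 0 0 -3.5 2 0; 0 0 0 0 -3.5 2 0; 0 0 0 0 -3.5 2 0"}}

```text
time_s: 4.2
eef_pos: [0.5391, 0.0493, 0.0917]
eef_rot: [-0.25, 0.967, -0.037, 0.012]
wrist_force: [-0.4, -9.3, 5.3]
opening: -0.004
grasp_force: 4.5
```

Call:
{"method": "servo_tool", "body": {"commands": "0 0 0 0 -1.75 1 0; 0 0 0 0 -1.75 1 0"}}

```text
time_s: 4.45
eef_pos: [0.5394, 0.0533, 0.0917]
eef_rot: [-0.25, 0.967, -0.037, 0.012]
wrist_force: [-0.3, -9.6, 6.0]
opening: 0.0
grasp_force: 4.6
```

```bash
python3 -c "
from h import *
st([(-99,0,90)])"
```

```text
t 4.45 pos [0.5394 0.0533 0.0917] case [-98.4  -5.1  91.7] F_case [-9.6 -0.5  6. ] q [-0.41  0.33  1.83  0.51  1.2   0.99]
axes in case x,y,z: [[0.003, -1.0, 0.004], [-0.874, -0.004, -0.485], [0.485, -0.003, -0.874]]
  shift [-5.1  1.3  1.2]
```

Call:
{"method": "servo_tool", "body": {"commands": "0 0 0 0 -1.75 1 0; 0 0 0 0 -1.75 1 0"}}

```text
time_s: 4.7
eef_pos: [0.5397, 0.0548, 0.0917]
eef_rot: [-0.248, 0.968, -0.037, 0.012]
wrist_force: [-9.0, -25.6, 13.3]
opening: 0.004
grasp_force: 13.6
```

Call:
{"method": "servo_tool", "body": {"commands": "0 0 0 0 -1.75 1 0; 0 0 0 0 -1.75 1 0"}}

```text
time_s: 4.95
eef_pos: [0.5399, 0.0552, 0.0918]
eef_rot: [-0.245, 0.969, -0.037, 0.012]
wrist_force: [-18.0, -43.6, 20.7]
opening: 0.005
grasp_force: 22.6
```

Call:
{"method": "servo_tool", "body": {"commands": "0 0 0 0 35 -19 0; 0 0 0 0 -27 -48 0; 0 0 0 0 -27 -48 0; -0.17 0 0 0 0 0 0; -0.17 0 0 0 0 0 0"}}

```text
time_s: 5.58
eef_pos: [0.5359, 0.023, 0.2016]
eef_rot: [-0.082, 0.996, -0.039, 0.005]
wrist_force: [-0.9, 0.2, -2.0]
opening: 0.0
grasp_force: 0.0
```

Call:
{"method": "servo_tool", "body": {"commands": "-0.17 0 0 0 0 0 0"}}

```text
time_s: 5.7
eef_pos: [0.5356, 0.0238, 0.2014]
eef_rot: [0.003, 0.999, -0.039, 0.002]
wrist_force: [-0.5, 0.0, -0.9]
opening: 0.001
grasp_force: 0.0
```

Run:
```python
from h import *
from bench import *
import cv2
pad=door(.064,.049,.132,1.645)*1e3; print(pad)
st([pad+[0,0,60],pad+[0,0,3]])
im=camera("scene"); cv2.imwrite("pics/s2.png",im); w=camera("wrist"); 
a=cv2.resize(im[130:260,195:345],(461,400),interpolation=cv2.INTER_CUBIC)
cv2.imwrite("pics/p2.png",cv2.resize(np.hstack([a,cv2.resize(w,(533,400))]),(800,322)))
```

```text
[-167.19123873 -149.60983846  132.        ]
t 5.7 pos [0.5356 0.0238 0.2014] case [-128.1   -3.7  201.4] F_case [-0.   0.5 -0.9] q [-0.17  0.12  1.74 -0.01  1.28  1.48]
axes in case x,y,z: [[0.003, -1.0, 0.003], [-1.0, -0.003, 0.005], [-0.005, -0.003, -1.0]]
  shift [145.7  39.5  10.1]
  shift [-0.2 -0.3 57. ]
```

View pics/p2.png

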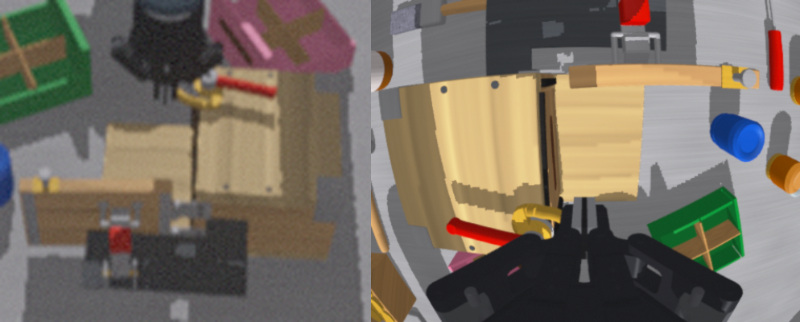

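The tray is home: its front board is at the roof edge. The red pad is at about (635,12) in the wrist half and (120,240) in the scene half. Refining it with the wrist and scene rays.

```bash
cat >> h.py <<'E'
def ray(c,u,v,z,fish=False):
    x,y=(u-c['cx'])/c['fx'],(v-c['cy'])/c['fy']
    if fish:
        r=np.hypot(x,y); d=np.array([x/r*np.sin(r),y/r*np.sin(r),np.cos(r)])
    else: d=np.array([x,y,1.])
    R=np.array(c['R']); o=-R.T@np.array(c['t']); d=R.T@d; return o+d*(z-o[2])/d[2]
def reds(im,n=4):
    import cv2
    b,g,r=[im[...,i].astype(int) for i in range(3)]
    m=((r>90)&(r>2.2*g)&(r>2.2*b)).astype(np.uint8)
    k,l,s,c=cv2.connectedComponentsWithStats(m); return [(s[i].tolist(),c[i].round(1).tolist()) for i in range(1,k) if s[i][4]>8]
E
python3 - <<'E'
from h import *
from bench import *
import cv2
for n in("scene","side","wrist"):
    c=calibration(n)
    for s,ct in reds(camera(n)):
        u,v=s[0]+s[2]/2-.5, s[1]+s[3]/2-.5
        print(n,s,ct,[(to_case(ray(c,*q,.132,n=="wrist"))*1e3).round(1).tolist() for q in ((u,v),(s[0]+s[2]/2-.5,s[1]),(s[0]+s[2]/2-.5,s[1]+s[3]-1))])
E
```

```text
scene [283, 161, 23, 8, 67] [293.8, 164.5] [[-31.2, 73.0, 132.0], [-31.5, 86.6, 132.0], [-30.9, 59.6, 132.0]]
scene [152, 223, 9, 30, 210] [155.8, 237.2] [[-406.0, -210.1, 132.0], [-414.7, -164.2, 132.0], [-397.7, -254.3, 132.0]]
scene [239, 222, 9, 10, 78] [242.9, 226.2] [[-168.9, -157.2, 132.0], [-170.1, -142.6, 132.0], [-167.7, -171.7, 132.0]]
side [228, 164, 4, 11, 29] [229.3, 168.9] [[34.5, 42.2, 132.0], [67.6, 39.3, 132.0], [2.5, 45.0, 132.0]]
side [288, 198, 8, 8, 56] [291.6, 201.3] [[-181.5, -143.9, 132.0], [-162.7, -147.6, 132.0], [-199.8, -140.3, 132.0]]
side [290, 279, 32, 9, 157] [308.6, 283.3] [[-537.0, -112.2, 132.0], [-522.9, -115.4, 132.0], [-550.8, -109.2, 132.0]]
wrist [296, 0, 38, 29, 1019] [314.3, 13.4] [[-167.5, -143.6, 132.0], [-167.6, -154.5, 132.0], [-167.5, -133.0, 132.0]]
wrist [477, 34, 19, 74, 1181] [486.4, 71.0] [[-324.6, -123.3, 132.0], [-324.4, -156.5, 132.0], [-327.6, -91.2, 132.0]]
wrist [88, 258, 91, 36, 1436] [129.1, 276.6] [[-15.7, 70.8, 132.0], [-19.6, 51.3, 132.0], [-11.0, 92.2, 132.0]]
```

Call:
{"method": "servo_tool", "body": {"commands": "0 0 0 49 13.3 0 0; 0 0 0 49 13.3 0 0; 0 0 0 49 13.3 0 0; 0 0 0 0 0 40 0; 0 0 0 0 0 22 0"}}

```text
time_s: 6.58
eef_pos: [0.677, -0.0289, 0.1344]
eef_rot: [-0.001, 0.999, -0.04, -0.002]
wrist_force: [-0.5, 0.1, -1.0]
opening: -0.002
grasp_force: 0.0
```

Call:
{"method": "servo_tool", "body": {"commands": "0 0 0 0 0 4 0; 0 0 0 0 0 4 0"}}

```text
time_s: 6.82
eef_pos: [0.6787, -0.0273, 0.1308]
eef_rot: [-0.0, 0.999, -0.039, 0.001]
wrist_force: [-1.7, -0.2, 5.3]
opening: -0.001
grasp_force: 2.6
```

```bash
python3 -c "
from h import *
st([(-168,-151,122)])"
```

```text
t 6.83 pos [ 0.6787 -0.0273  0.1308] case [-167.5 -150.5  130.8] F_case [-0.4  1.7  5.3] q [-0.21  0.5   1.4   0.    1.24  1.43]
axes in case x,y,z: [[0.004, -1.0, 0.001], [-1.0, -0.004, -0.0], [0.0, -0.001, -1.0]]
  shift [0.5 0.5 8.8]
```

Call:
{"method": "servo_tool", "body": {"commands": "0 0 0 0 0 4 0; 0 0 0 0 0 3 0; 0 0 0 0 0 0 0; 0 0 0 0 0 0 0"}}

```text
time_s: 7.32
eef_pos: [0.6765, -0.0273, 0.1261]
eef_rot: [0.001, 0.999, -0.038, -0.002]
wrist_force: [-16.4, -1.9, 15.1]
opening: 0.003
grasp_force: 9.2
```

```bash
python3 -c "
from h import *
st()
from bench import *; print([r for r in reds(camera('scene'))]); import cv2; cv2.imwrite('pics/s3.png',camera('scene'))"
```

```text
t 7.33 pos [ 0.6765 -0.0273  0.1261] case [-167.6 -148.3  126.1] F_case [-3.2 16.2 15.1] q [-0.21  0.5   1.41 -0.    1.23  1.43]
axes in case x,y,z: [[0.005, -1.0, -0.004], [-1.0, -0.005, 0.001], [-0.001, 0.004, -1.0]]
[([283, 161, 23, 8, 73], [294.1, 164.6]), ([152, 223, 9, 30, 208], [155.8, 237.2]), ([240, 227, 8, 6, 28], [243.5, 229.8])]
```

Run:
```python
import cv2,numpy as np
from bench import *
a=cv2.imread("pics/s3.png")[165:260,195:315]; b=camera("side")[150:255,230:330]
cv2.imwrite("pics/p3.png",np.hstack([cv2.resize(a,(420,333),interpolation=3),cv2.resize(b,(350,333),interpolation=3)]))
```

```text
(no output)
```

View pics/p3.png

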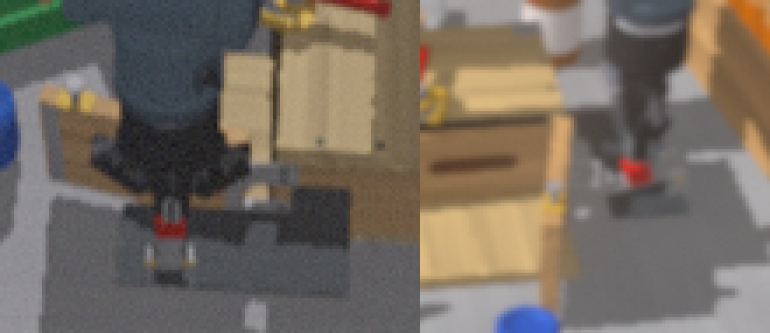

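The door is still held at 1.645. The tip sits on the pad with about 16 N of sideways load, because the pad swings on an arc as it goes down. I'll follow that arc.

Call:
{"method": "servo_tool", "body": {"commands": "0 0 0 -2 0 0 0; 0 0 0 -1.5 0 1 0; 0 0 0 0 0 1 0"}}

```text
time_s: 7.85
eef_pos: [0.6755, -0.0273, 0.1246]
eef_rot: [0.001, 0.999, -0.038, 0.001]
wrist_force: [-7.8, -1.0, 11.6]
opening: -0.004
grasp_force: 6.5
```

```bash
python3 -c "
from h import *
st()"
```

```text
t 7.85 pos [ 0.6755 -0.0273  0.1246] case [-167.7 -147.3  124.6] F_case [-1.6  7.7 11.6] q [-0.22  0.5   1.42 -0.    1.22  1.43]
axes in case x,y,z: [[0.005, -1.0, 0.002], [-1.0, -0.004, 0.001], [-0.001, -0.002, -1.0]]
```

Call:
{"method": "servo_tool", "body": {"commands": "0 0 0 -2 0 1 0; 0 0 0 -1 0 1 0; 0 0 0 0 0 0 0; 0 0 0 0 0 0 0"}}

```text
time_s: 8.35
eef_pos: [0.675, -0.0273, 0.1242]
eef_rot: [0.001, 0.999, -0.038, 0.004]
wrist_force: [-1.1, -1.7, 11.4]
opening: -0.0
grasp_force: 5.7
```

Run:
```python
from h import *
st()
import cv2
from bench import *
a=camera("scene")[165:260,195:315]; b=camera("side")[150:255,230:330]
cv2.imwrite("pics/p4.png",np.hstack([cv2.resize(a,(420,333),interpolation=3),cv2.resize(b,(350,333),interpolation=3)]))
```

```text
t 8.35 pos [ 0.675  -0.0273  0.1242] case [-167.7 -146.8  124.2] F_case [-1.8  0.9 11.4] q [-0.22  0.49  1.42 -0.    1.21  1.43]
axes in case x,y,z: [[0.004, -1.0, 0.008], [-1.0, -0.004, 0.001], [-0.001, -0.008, -1.0]]
```

View pics/p4.png

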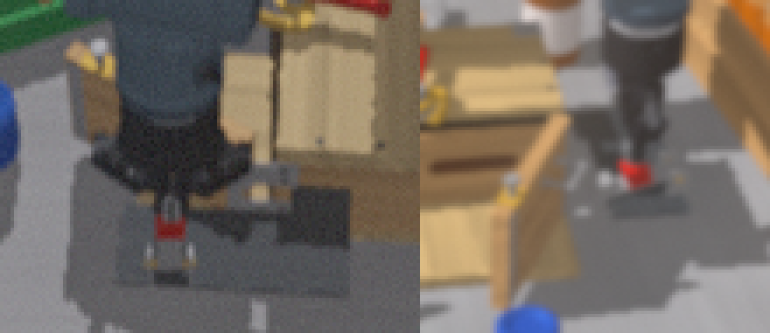

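Door released and swinging. Lifting off and moving to the door's outer side.

Call:
{"method": "servo_tool", "body": {"commands": "0 0 0 0 0 -50 0; 0 0 0 0 0 -50 0; 0.17 0 0 0 0 0 0; 0.17 0 0 0 0 0 0; 0.17 0 0 0 0 0 0"}}

```text
time_s: 9.07
eef_pos: [0.6731, -0.0265, 0.2221]
eef_rot: [-0.254, 0.966, -0.036, 0.012]
wrist_force: [-0.2, 1.0, -0.4]
opening: 0.002
grasp_force: 0.0
```

Call:
{"method": "servo_tool", "body": {"commands": "0 0 0 0 35 -19 0; 0 0 0 0 35 -19 0; 0 0 0 0 35 -19 0"}}

```text
time_s: 9.45
eef_pos: [0.6632, -0.1469, 0.2191]
eef_rot: [-0.251, 0.967, -0.037, 0.011]
wrist_force: [-0.9, 1.0, 0.1]
opening: 0.001
grasp_force: 0.0
```

Run:
```python
from h import *
st()
import cv2
from bench import *
a=camera("scene"); b=camera("side"); cv2.imwrite("pics/s5.png",a);cv2.imwrite("pics/d5.png",b)
cv2.imwrite("pics/p5.png",np.hstack([cv2.resize(a[150:245,195:315],(420,333),interpolation=3),cv2.resize(b[150:255,205:305],(350,333),interpolation=3)]))
S,D=calibration("scene"),calibration("side")
for th in (.6,.8,1.0,1.2,1.4):
    X=case2w(door(.151,-.009,.169,th),P0); s=proj(S,X);d=proj(D,X); print(th,((s-[195,150])*3.5).round(),((d-[205,150])*[3.5,3.17]+[420,0]).round())
```

```text
t 9.45 pos [ 0.6632 -0.1469  0.2191] case [-287.9 -144.7  219.1] F_case [0.9 0.9 0.1] q [-0.6   0.53  1.25  0.44  1.62  1.01]
axes in case x,y,z: [[0.005, -1.0, 0.003], [-0.873, -0.005, -0.487], [0.487, -0.0, -0.873]]
0.6 [168.  50.] [535. 149.]
0.8 [137.  65.] [557. 162.]
1.0 [111.  85.] [585. 173.]
1.2 [ 89. 109.] [616. 180.]
1.4 [ 73. 137.] [649. 184.]
```

View pics/p5.png

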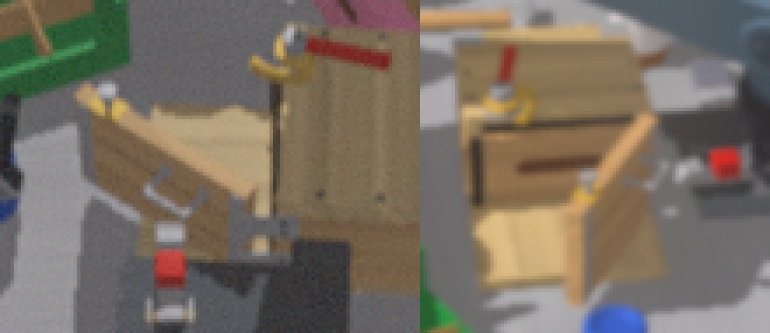

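The scene half shows the stud at (106,91) and the side half at (588,178), which puts the door at about 1.03 rad. Descending outside it and pushing along its arc.

Call:
{"method": "servo_tool", "body": {"commands": "0 0 0 -28 10.5 36.5 0; 0 0 0 -28 10.5 36.5 0; 0 0 0 -28 10.5 36.5 0; 0 0 0 -27 -19 10.5 0; 0 0 0 0 0 0 0"}}

```text
time_s: 10.18
eef_pos: [0.5546, -0.0873, 0.107]
eef_rot: [-0.253, 0.967, -0.037, 0.009]
wrist_force: [1.1, 0.3, -0.7]
opening: -0.0
grasp_force: 0.0
```

Call:
{"method": "servo_tool", "body": {"commands": "0 0 0 -16.5 -13 7.3 0; 0 0 0 -16.5 -13 7.3 0; 0 0 0 -10 -15.5 8.8 0; 0 0 0 -10 -15.5 8.8 0"}}

```text
time_s: 10.68
eef_pos: [0.5095, -0.0205, 0.1076]
eef_rot: [-0.251, 0.967, -0.037, 0.011]
wrist_force: [0.5, -1.4, 1.1]
opening: 0.002
grasp_force: 0.6
```

```bash
python3 -c "
from h import *
st([(-148,20,108),(-132,20,108)])"
```

```text
t 10.68 pos [ 0.5095 -0.0205  0.1076] case [-174.4   18.7  107.6] F_case [-1.4 -0.6  1.1] q [-0.56  0.29  1.85  0.47  1.29  0.89]
axes in case x,y,z: [[0.004, -1.0, 0.004], [-0.874, -0.005, -0.486], [0.486, -0.001, -0.874]]
  shift [ -1.2 -23.2  12.5]
  shift [  0.1 -14.    7.8]
```

Call:
{"method": "servo_tool", "body": {"commands": "0 0 0 -1 -11.5 6.4 0; 0 0 0 0 -11.5 6.4 0; 0 0 0 0 -8 4.4 0; 0 0 0 0 -6 3.3 0; 0 0 0 0 0 0 0"}}

```text
time_s: 11.3
eef_pos: [0.5104, 0.0225, 0.1064]
eef_rot: [-0.252, 0.967, -0.037, 0.01]
wrist_force: [0.5, -0.2, 0.7]
opening: -0.001
grasp_force: 0.0
```

Call:
{"method": "servo_tool", "body": {"commands": "0 0 0 0 -2.6 1.5 0; 0 0 0 0 -2.6 1.5 0; 0 0 0 0 0 0 0"}}

```text
time_s: 11.68
eef_pos: [0.5108, 0.0281, 0.1064]
eef_rot: [-0.252, 0.967, -0.037, 0.01]
wrist_force: [-0.4, -0.3, 0.3]
opening: -0.002
grasp_force: 0.0
```

```bash
python3 -c "
from h import *
st([(-120,20,108)])"
```

```text
t 11.68 pos [0.5108 0.0281 0.1064] case [-125.9   21.3  106.4] F_case [-0.3  0.4  0.3] q [-0.48  0.27  1.88  0.49  1.25  0.95]
axes in case x,y,z: [[0.004, -1.0, -0.0], [-0.873, -0.003, -0.488], [0.488, 0.002, -0.873]]
  shift [ 1.4 -5.9  1.4]
```

Call:
{"method": "servo_tool", "body": {"commands": "0 0 0 0 -2.6 1.5 0; 0 0 0 0 -2.6 1.5 0; 0 0 0 0 0 0 0"}}

```text
time_s: 12.05
eef_pos: [0.5113, 0.0341, 0.1063]
eef_rot: [-0.252, 0.967, -0.037, 0.01]
wrist_force: [-1.1, -0.8, -0.3]
opening: 0.0
grasp_force: 0.4
```

Call:
{"method": "servo_tool", "body": {"commands": "0 0 0 0 -2.6 1.5 0; 0 0 0 0 0 0 0"}}

```text
time_s: 12.3
eef_pos: [0.5115, 0.0361, 0.1063]
eef_rot: [-0.251, 0.967, -0.037, 0.01]
wrist_force: [-2.9, -5.8, 1.7]
opening: -0.002
grasp_force: 3.1
```

Call:
{"method": "servo_tool", "body": {"commands": "0 0 0 0 -1.7 1 0; 0 0 0 0 -1.7 1 0; 0 0 0 0 0 0 0; 0 0 0 0 0 0 0"}}

```text
time_s: 12.8
eef_pos: [0.5117, 0.0376, 0.1064]
eef_rot: [-0.249, 0.968, -0.037, 0.01]
wrist_force: [-9.7, -17.5, 6.4]
opening: -0.001
grasp_force: 8.7
```

Run:
```python
from h import *
from bench import *
import cv2
st()
S=calibration("scene"); D=calibration("side")
a=camera("scene")[145:235,245:345];b=camera("side")[150:230,205:305]
cv2.imwrite("pics/p6.png",np.hstack([cv2.resize(a,(400,360),interpolation=3),cv2.resize(b,(400,360),interpolation=3)]))
for th in (0,.04,.1):
    X=case2w(door(.151,-.009,.169,th),P0); print(th,proj(S,X).round(1),proj(D,X).round(1),((proj(S,X)-[245,145])*4).round(),((proj(D,X)-[205,150])*[4,4.5]+[400,0]).round())
print('lever target', case2w([-.076+.066*np.cos(.2),.055-.066*np.sin(.2),.167],P0))
```

```text
t 12.8 pos [0.5117 0.0376 0.1064] case [-116.3   21.2  106.4] F_case [-18.2   8.2   6.4] q [-0.46  0.26  1.88  0.49  1.24  0.97]
axes in case x,y,z: [[0.004, -1.0, 0.0], [-0.876, -0.004, -0.483], [0.483, 0.002, -0.876]]
0 [272.4 160.4] [228.9 181.9] [110.  62.] [495. 143.]
0.04 [270.4 160.2] [228.9 182.9] [102.  61.] [496. 148.]
0.1 [267.4 160.1] [229.2 184.5] [90. 60.] [497. 155.]
lever target [0.4996324  0.14391908 0.167     ]
```

View pics/p6.png

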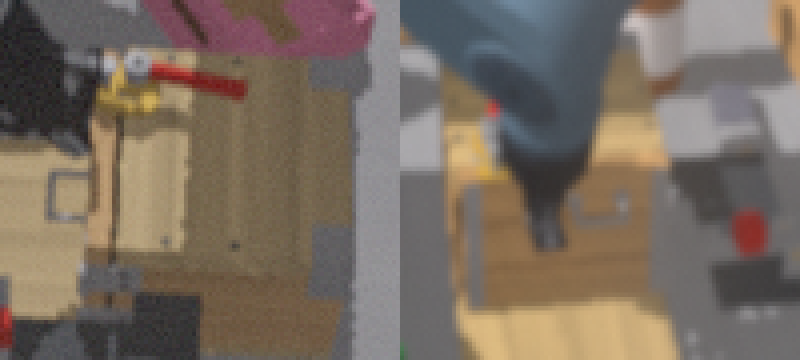

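Door shut on its seal, with the stud beside the open cam at (105,62). Now backing off and going to the lever's free (+y) side.

Call:
{"method": "servo_tool", "body": {"commands": "0 0 0 0 35 -19 0; 0 0 0 0 -27 -48 0; 0 0 0 0 -27 -48 0; -0.17 0 0 0 0 0 0; -0.17 0 0 0 0 0 0"}}

```text
time_s: 13.52
eef_pos: [0.5096, 0.0005, 0.2172]
eef_rot: [-0.082, 0.996, -0.039, 0.005]
wrist_force: [-0.3, -0.3, -1.2]
opening: 0.002
grasp_force: 0.0
```

Call:
{"method": "servo_tool", "body": {"commands": "-0.165 0 0 0 0 0 0; 0 0 0 -15 -36 0 0"}}

```text
time_s: 13.78
eef_pos: [0.4972, 0.0398, 0.2167]
eef_rot: [-0.002, 0.999, -0.038, 0.001]
wrist_force: [-0.6, 1.0, 0.7]
opening: -0.002
grasp_force: 0.0
```

Run:
```python
from h import *
from bench import *
import cv2
A=np.array([-76,55]); 
def post(c,r=66):
    f=-.09-c; off=6+14.5*abs(np.sin(f))+11*abs(np.cos(f)); return A+r*np.array([np.cos(f),np.sin(f)])+off*np.array([-np.sin(f),np.cos(f)])
p=post(.1)+[0,8]
T=[(*p,215),(*p,154)]+[(*post(c),154) for c in np.arange(.15,1.76,.2)]
print([np.round(t).tolist() for t in T]); st(T)
S=calibration("scene"); D=calibration("side")
im=camera("scene"); 
for s,ct in reds(im): 
    if 265<ct[0]<320: print(s,ct)
for c in (0,.06,.12,.18): print(c,proj(S,case2w([-.076+.083*np.cos(.09+c),.055-.083*np.sin(.09+c),.174],P0)).round(1))
```

```text
[[-7.0, 70.0, 215.0], [-7.0, 70.0, 154.0], [-7.0, 59.0, 154.0], [-7.0, 47.0, 154.0], [-9.0, 34.0, 154.0], [-14.0, 22.0, 154.0], [-22.0, 10.0, 154.0], [-33.0, 0.0, 154.0], [-46.0, -8.0, 154.0], [-59.0, -12.0, 154.0], [-71.0, -15.0, 154.0]]
t 13.78 pos [0.4972 0.0398 0.2167] case [-115.3   35.8  216.7] F_case [0.9 0.7 0.7] q [-0.16  0.02  1.81  0.    1.31  1.49]
axes in case x,y,z: [[0.005, -1.0, 0.002], [-1.0, -0.005, -0.003], [0.003, -0.002, -1.0]]
  shift [ -33.4 -108.     2. ]
  shift [-0.1  0.2 61. ]
  shift [10.9 -0.3  0. ]
  shift [12.  -0.2  0. ]
  shift [12.5  2.2  0. ]
  shift [12.4  5.   0. ]
  shift [11.7  7.9  0. ]
  shift [10.1 10.8 -0. ]
  shift [ 7.7 13.3 -0. ]
  shift [ 4.7 13.6 -0. ]
  shift [ 2.3 12.1 -0. ]
[283, 161, 23, 8, 68] [294.0, 164.6]
0 [307.6 163.5]
0.06 [307.4 164.8]
0.12 [307.1 166.1]
0.18 [306.7 167.3]
```

Call:
{"method": "servo_tool", "body": {"commands": "0 0 0 -17 -54 0 0; 0 0 0 -17 -54 0 0; 0 0 0 0 0 31 0; 0 0 0 0 0 30 0; 0 0 0 0 0 0 0"}}

```text
time_s: 14.45
eef_pos: [0.4689, 0.1493, 0.1533]
eef_rot: [-0.002, 0.999, -0.038, -0.003]
wrist_force: [0.7, 0.8, 0.2]
opening: 0.001
grasp_force: 0.0
```

Call:
{"method": "servo_tool", "body": {"commands": "0 0 0 11 0 0 0; 0 0 0 6 0 0 0; 0 0 0 6 0 0 0"}}

```text
time_s: 14.82
eef_pos: [0.4952, 0.1471, 0.1565]
eef_rot: [-0.003, 0.999, -0.039, 0.001]
wrist_force: [-0.2, 0.2, -0.7]
opening: -0.001
grasp_force: 0.5
```

```bash
python3 -c "
from h import *
st([(-9,34,154)])"
```

```text
t 14.82 pos [0.4952 0.1471 0.1565] case [ -8.5  46.6 156.5] F_case [ 0.2  0.2 -0.7] q [0.06 0.13 1.82 0.01 1.18 1.7 ]
axes in case x,y,z: [[0.003, -1.0, 0.001], [-1.0, -0.003, -0.005], [0.005, -0.001, -1.0]]
  shift [12.6  0.5  2.5]
```

Call:
{"method": "servo_tool", "body": {"commands": "0 0 0 6 1 1 0; 0 0 0 6 1 1 0; 0 0 0 6 2.5 0 0; 0 0 0 6 2.5 0 0"}}

```text
time_s: 15.32
eef_pos: [0.5174, 0.1383, 0.1533]
eef_rot: [-0.002, 0.999, -0.039, -0.0]
wrist_force: [-1.7, 0.6, -0.4]
opening: 0.001
grasp_force: 0.8
```

```bash
python3 -c "
from h import *
st([(-22,10,154)])"
```

```text
t 15.32 pos [0.5174 0.1383 0.1533] case [-15.5  23.7 153.3] F_case [ 0.5  1.7 -0.4] q [0.04 0.18 1.78 0.01 1.19 1.68]
axes in case x,y,z: [[0.004, -1.0, -0.001], [-1.0, -0.004, -0.005], [0.005, 0.001, -1.0]]
  shift [13.7  6.6 -0.8]
```

Call:
{"method": "servo_tool", "body": {"commands": "0 0 0 6 4 0 0; 0 0 0 6 4 0 0; 0 0 0 5 5.4 0 0; 0 0 0 5 5.4 0 0"}}

```text
time_s: 15.82
eef_pos: [0.5373, 0.1181, 0.1531]
eef_rot: [-0.003, 0.999, -0.039, -0.001]
wrist_force: [-5.5, 4.4, 1.0]
opening: 0.001
grasp_force: 2.5
```

```bash
python3 -c "
from h import *
st([(-46,-8,154),(-59,-12,154),(-71,-15,154)])"
```

```text
t 15.82 pos [0.5373 0.1181 0.1531] case [-34.    2.2 153.1] F_case [4.  5.8 1. ] q [-0.    0.21  1.74  0.01  1.19  1.64]
axes in case x,y,z: [[0.004, -1.0, -0.002], [-1.0, -0.004, -0.006], [0.006, 0.002, -1.0]]
  shift [10.2 12.1 -1. ]
  shift [ 3.9 13.  -0.1]
  shift [ 3.  12.  -0.1]
```

Call:
{"method": "servo_tool", "body": {"commands": "0 0 0 4.5 6 0 0; 0 0 0 4.5 6 0 0; 0 0 0 2.5 6.5 0 0; 0 0 0 2 6.5 0 0"}}

```text
time_s: 16.32
eef_pos: [0.549, 0.0926, 0.153]
eef_rot: [-0.003, 0.999, -0.038, -0.001]
wrist_force: [-3.4, 4.6, 0.3]
opening: -0.001
grasp_force: 2.5
```

```bash
python3 -c "
from h import *
st([(-71,-15,154)])"
```

```text
t 16.32 pos [0.549  0.0926 0.153 ] case [-58.5 -11.5 153. ] F_case [4.4 3.7 0.3] q [-0.05  0.22  1.72  0.01  1.2   1.6 ]
axes in case x,y,z: [[0.004, -1.0, -0.001], [-1.0, -0.004, -0.006], [0.006, 0.001, -1.0]]
  shift [ 3.5 12.5 -1.1]
```

Call:
{"method": "servo_tool", "body": {"commands": "0 0 0 1.5 6 0 0; 0 0 0 1.5 6 0 0; 0 0 0 0 2 0 0; 0 0 0 0 0 0 0"}}

```text
time_s: 16.82
eef_pos: [0.5514, 0.0781, 0.1531]
eef_rot: [-0.003, 0.999, -0.039, 0.0]
wrist_force: [-1.6, 3.9, -1.2]
opening: 0.001
grasp_force: 1.7
```

```bash
python3 -c "
from h import *
st()"
```

```text
t 16.82 pos [0.5514 0.0781 0.1531] case [-72.7 -15.1 153.1] F_case [ 3.7  1.9 -1.2] q [-0.08  0.22  1.72  0.01  1.19  1.57]
axes in case x,y,z: [[0.004, -1.0, 0.0], [-1.0, -0.004, -0.006], [0.006, -0.0, -1.0]]
```

Call:
{"method": "servo_tool", "body": {"commands": "0 0 0 0 2.5 0 0; 0 0 0 0 2.5 0 0; 0 0 0 0 0 0 0"}}

```text
time_s: 17.2
eef_pos: [0.5508, 0.0757, 0.153]
eef_rot: [-0.005, 0.999, -0.039, 0.0]
wrist_force: [-0.9, 14.8, -2.3]
opening: -0.006
grasp_force: 6.5
```

Call:
{"method": "servo_tool", "body": {"commands": "0 0 0 0 2 0 0; 0 0 0 0 0 0 0"}}

```text
time_s: 17.45
eef_pos: [0.5508, 0.0753, 0.1531]
eef_rot: [-0.006, 0.999, -0.038, 0.0]
wrist_force: [-0.4, 19.5, -0.9]
opening: 0.001
grasp_force: 9.5
```

```bash
python3 -c "
from h import *
st()"
```

```text
t 17.45 pos [0.5508 0.0753 0.1531] case [-75.6 -14.6 153.1] F_case [19.4  2.  -0.9] q [-0.09  0.22  1.73  0.01  1.19  1.56]
axes in case x,y,z: [[0.004, -1.0, 0.0], [-1.0, -0.004, -0.013], [0.013, 0.0, -1.0]]
```

Hard stop reached. Backing off, lifting clear and checking the lever numerically.

Call:
{"method": "servo_tool", "body": {"commands": "0 0 0 0 -20 0 0; 0 0 0 0 0 -50 0; 0 0 0 0 0 -50 0; 0 0 0 -60 0 -10 0; 0 0 0 -60 0 0 0"}}

```text
time_s: 18.08
eef_pos: [0.433, 0.099, 0.2651]
eef_rot: [-0.002, 0.999, -0.039, 0.002]
wrist_force: [0.2, 0.6, 0.2]
opening: -0.0
grasp_force: 0.0
```

Run:
```python
from h import *
from bench import *
st()
for n in ("scene","side"):
    C=calibration(n); im=camera(n)
    for s,ct in reds(im): print(n,s,ct)
    for c in (1.4,1.55,1.72):
        f=-.09-c; print(c,[proj(C,case2w([-.076+r*np.cos(f),.055+r*np.sin(f),.174],P0)).round(1).tolist() for r in (.011,.047,.083)])
```

```text
t 18.07 pos [0.433  0.099  0.2651] case [-61.4 104.6 265.1] F_case [ 0.6 -0.2  0.2] q [-0.05 -0.16  1.88  0.    1.41  1.6 ]
axes in case x,y,z: [[0.003, -1.0, 0.005], [-1.0, -0.003, -0.004], [0.004, -0.005, -1.0]]
scene [271, 164, 9, 20, 63] [274.7, 173.4]
scene [152, 223, 9, 30, 208] [155.8, 237.0]
scene [239, 222, 9, 10, 71] [243.3, 226.2]
1.4 [[280.0, 162.7], [280.5, 172.5], [281.0, 182.5]]
1.55 [[279.5, 162.7], [278.1, 172.4], [276.7, 182.3]]
1.72 [[278.8, 162.6], [275.4, 171.9], [271.9, 181.4]]
side [232, 178, 20, 4, 50] [241.0, 179.4]
side [288, 197, 8, 9, 62] [291.5, 200.7]
side [290, 279, 32, 9, 157] [308.6, 283.3]
1.4 [[231.5, 176.5], [241.9, 175.4], [252.3, 174.2]]
1.55 [[231.5, 176.8], [242.2, 176.5], [252.8, 176.3]]
1.72 [[231.5, 177.1], [242.1, 177.9], [252.7, 178.6]]
```

```bash
python3 -c "
from bench import *
print(hand_in())"
```

```text
the job is handed in; nothing more can be done
None
```

I did all the steps in order and handed the job in at about 18 s: tray pushed home, hook released, door shut on its seal, and cam lever turned to its stop at about 1.72 rad. I judged the door drawn tight from the rise in force as the cam turned, not from a picture, and the hand-in gave no verdict.

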